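# Raise the bonding enclosure's counterweighted window to its pointer

### The job

Push the clear sliding window of the bonding enclosure up from beneath its lip until the underside of the lip is level with the tip of the height pointer clamped on the left-hand post, without letting it shoot up or run well past the pointer. Do not grip the lip: push with the fingers only, then draw back and leave the window standing at that height, with everything else on the bench and in the enclosure where it stands.

Things in the scene. Friction and masses are not known exactly. Their poses are not given: they have to be found in the camera images.
- enclosure: fixed clear-walled enclosure, 600 mm wide, 300 deep, 590 high plus a roof fan; instrument base 90 mm high, its front 34 mm before the window's plane; front posts 40 mm wide, standing 22 mm before it. Origin on the bench below the middle of that plane; x points into the enclosure square to the window, y along it to the operator's left. Yaw varies. A work holder inside begins 80 mm behind the window's plane.
- window (a joint): the window's height, in m above its lowest position: at 0 the lip's underside is 145 mm above the bench, and it rises one for one with the joint (top stop at 0.19). It slides straight up, is counterweighted, needs some 3 to 5 N to move up or down, and stays where it is left.
- lip_edge (a point): middle of the lip's lower front edge, on its underside. The lip is a level ledge 470 mm long (enclosure y), 12 mm thick, sticking out 44 mm to the operator from the rail at the window's foot (edge 52 mm in front of the window's plane); rail top 49 mm above the underside. The underside is free; things within 80 mm of the middle, under or before the lip, are under 30 mm high.
- finger_strip: black rubber strip, 5 mm thick, 44 mm deep, 470 mm long: the lip's underside and its lowest, foremost edge, the part to push against. Origin on the plane of the underside, in the window's plane, half-way along.
- lip_rail: aluminium ledge (7 mm thick, lying on the rubber strip) and upright rail (16 mm thick), clamped to the foot of the window pane. Same origin as the strip.
- pointer_tip (a point): tip of the small steel pointer on a black clamp (26 mm high, 60 mm wide, pointer half-way up) on the front post at the operator's left. It points to the end of the lip, 4 mm from it; its height is that to which the lip's underside is to be raised. The clamp's height varies.
- solvent_bottle: closed white plastic bottle, 56 mm across, 130 mm tall, standing on the bench in front of the enclosure's left half; origin under its middle. Leave alone.
- wire_spool: black wire spool standing on its flange, 52 mm across, 28 mm tall, on the bench in front of the enclosure's right half; origin under its middle. Leave alone.
- chip_box: flat square black chip box with clear lid, 62 x 62 x 16 mm, lying on the bench in front of the enclosure, left of its middle; origin under its middle. Leave alone.
- screwdriver: small screwdriver, 130 mm long, about 20 mm high, lying on the bench in front of the enclosure, right of its middle; origin under its middle. Leave alone.
- carrier: copper substrate carrier with four white chips, 50 x 110 x 10 mm, lying inside on the enclosure's deck (90 mm above the bench), right; origin under its middle. Leave alone.
- waffle_trays: stack of three black chip trays, 52 x 52 x 19 mm, inside on the enclosure's deck, left; origin under its middle. Leave alone.
- beaker: empty glass beaker, 68 mm across, 85 mm tall, on the bench to the right of the enclosure; origin under its middle. Leave alone.

How it is judged:
By the outcome, as a careful person would: the job done as asked, in the order asked, and still so for the second after the job is handed in, with the robot touching nothing.
It also fails if it takes over 45 s, if anything falls off the work surface, if the arm or the gripper's body presses on something with over 40 N, if the wrist force passes 120 N, or if a joint passes its speed limit or range.

### The arm

A 6-joint arm with a two-finger parallel gripper is mounted at the origin on the work surface. World frame = base frame: x ahead of the robot, y to its left, z up, the work surface at z = 0. Lengths are in m, angles in rad, forces in N, time in s.
With the tool pointing down it reaches from about 0.425 to 0.95 m from the base axis. Payload 3.5 kg.
Tool frame: the origin (TCP) lies on the centre line of the jaws, within the pads' length; the fingertips stand 14 mm ahead of it and the grasp point (between the pads) lies 5 mm behind it (ctrl.finger_overhang is the distance from the TCP to the fingertips, in m); z points along the fingers, y is the line along which they close (so a half turn about z gives the same grasp; the last joint's range is limited). The gripper opens to 85 mm and grips with 20 to 120 N. Pads are 22 mm wide; open, the fingers measure 114 mm over their backs; the gripper's body (76 mm by 85 mm) begins 54 mm behind the grasp point. The pads swing forward as they close: fully open they stand 13 mm farther back than shut.
Start: joints at [-1.44, 0.286, 1.577, -0, 1.279, -0.15], TCP at [0.187, -0.649, 0.245] pointing down, gripper open.
Joint ranges: [-2.77, 2.77], [-0.9, 2.22], [0.21, 2.48], [-1.53, 4.67], [0.24, 2.81], [-2.84, 2.84]. Speed limits (rad/s): [2.79, 2.79, 3.14, 3.14, 3.14, 3.14].

### API

Orientations are given as a unit quaternion [x, y, z, w].
In Python, from plant import ctrl gives the robot as it stands.
- The arm moves only by the tool send_rows, never from a script. Its argument "moves" is text: rows parted by semicolons, each of 7 numbers parted by spaces: the turn, a rotation vector about the tool's x, y, z in units of 360 degrees (1.0 is 360 degrees), then the shift along the tool's x, y, z in units of 20 cm (1.0 is 20 cm), then the gripper's target within -1 to 1 (fully open at 1, half-way at 0, shut at -1). A call has 1 to 12 rows; each row is the pose to reach, as a shift and turn from the pose commanded when the call began, along the tool's axes at that moment, turning the shorter way round; what a row does not reach only later rows make up. A row lasts 1/8 s, in which the tool goes at most 62.5 mm and 10.7 degrees, less where a joint would pass 70% of its speed; a pose out of reach is approached as far as the arm can. A call with a number of a shift or a turn outside -1 to 1 is refused whole. A call with a gripper value outside its range is refused whole. The fingers move at their own pace and stop on an object; "newtons" is the grip in N (left out, the last holds). Time passes only in rows, so rows that repeat a pose let the fingers close. It gives the time, the measured TCP pose, the force, the opening and the grip force at its end, in the units of the state.
- ctrl.get_state(): the state, without advancing time (a new reading comes with each control period).
- ctrl.read_camera(name): name is "scene" or "top" or "wrist"; returns a dict with "image" (400x640x3 uint8, red, green, blue), "fovy" (degrees; the focal length in pixels is half the picture's height over the tangent of half this angle, whatever the lens; pixels are square), "cx", "cy" (the principal point, pixels), "distortion" ([k1, k2, p1, p2, k3] as OpenCV has them; the pictures are not rectified), "extrinsics" (4x4, takes a point from camera to world coordinates). Camera axes: x right, y up, looking along -z (the intrinsics and any distortion apply to the point x, -y, -z); pixel columns grow to the right and rows downward; lengths in m; the calibration is good to about 2 mm. A picture is of the moment at which its call begins. There is no depth.
- ctrl.sign_off(): hands the job in; it is judged then, once.
The state is a dict: "time": time; "qpos": joint angles; "dq": joint speeds; "joint_efforts": joint torques, N m; "eef_pos": TCP position; "tcp_rot": TCP orientation; "contact_force": force on the tool from outside, world axes, zero at the start; "wrist_torque": the same for the moment, N m; "opening": opening from 0.0 (shut) to 1.0 (fully open); "finger_force": force on a finger pad.
Only numpy, scipy, OpenCV 4.12 (cv2) and the standard library are available. Lean on these libraries where they do the work, as an engineer would, in place of code of your own. Each camera call takes 0.05 s, during which the arm holds its last target. There are 200 camera calls.

## Working session

There is one attempt and no reset: what is moved stays moved. The work goes in short steps, Python scripts to look and compute and a tool call to move; the robot and the scene stay as the last step left them, time stands still between calls to the robot, and variables do not carry over. Pictures are saved under pics/ and viewed, at most 10 in all, crops included, and the job is handed in when it is done.

Besides the shell and the picture viewer there is one more tool, called as name(argument=value, ...) on one line, values as JSON. send_rows: Moves the arm, as the interface text tells. Its arguments: {"type":"object","properties":{"moves":{"type":"string"},"newtons":{"type":"number"}},"required":["moves"]}

```bash
mkdir -p pics
cat > h.py <<'E'
import numpy as np, cv2
from scipy.spatial.transform import Rotation as R
from plant import ctrl
def cam(n,save=None):
    c=ctrl.read_camera(n)
    if save: cv2.imwrite(f'pics/{save}.png',c['image'][:,:,::-1])
    f=200/np.tan(np.radians(c['fovy'])/2)
    c['K']=np.array([[f,0,c['cx']],[0,f,c['cy']],[0,0,1]]);c['D']=np.array(c['distortion'],float);c['E']=np.array(c['extrinsics']);return c
def ray(c,uv):
    p=cv2.undistortPoints(np.array([[uv]],float),c['K'],c['D'])[0,0]
    d=c['E'][:3,:3]@[p[0],-p[1],-1]; return c['E'][:3,3],d/np.linalg.norm(d)
def onz(c,uv,z):
    o,d=ray(c,uv); return o+d*(z-o[2])/d[2]
def tri(*cu):
    A=np.zeros((3,3));b=np.zeros(3);rs=[ray(c,u) for c,u in cu]
    for o,d in rs:
        P=np.eye(3)-np.outer(d,d);A+=P;b+=P@o
    x=np.linalg.solve(A,b); return x,[np.linalg.norm((np.eye(3)-np.outer(d,d))@(x-o)) for o,d in rs]
def proj(c,X):
    q=(np.asarray(X,float)-c['E'][:3,3])@c['E'][:3,:3]*[1,-1,-1]
    return cv2.projectPoints(q.reshape(-1,1,3),np.zeros(3),np.zeros(3),c['K'],c['D'])[0][:,0]
E
python3 - <<'E'
from h import *
for n in ['scene','top','wrist']:
    c=cam(n,n+'0');print(n,c['E'].round(3).tolist(),c['K'][0,0],c['D'])
s=ctrl.get_state();print(s)
print(ctrl.finger_overhang)
E
```

```text
scene [[0.98, -0.191, 0.057, 0.676], [0.2, 0.933, -0.298, -0.347], [0.004, 0.304, 0.953, 1.286], [0.0, 0.0, 0.0, 1.0]] 441.54872573714596 [-0.12153076  0.          0.          0.          0.        ]
top [[-0.009, 0.99, -0.14, 0.465], [-1.0, -0.006, 0.019, 0.007], [0.018, 0.14, 0.99, 1.201], [0.0, 0.0, 0.0, 1.0]] 437.01893066419166 [0.03006516 0.         0.         0.         0.        ]
wrist [[0.277, 0.916, 0.29, 0.261], [-0.961, 0.265, 0.081, -0.627], [-0.002, -0.301, 0.954, 0.373], [0.0, 0.0, 0.0, 1.0]] 347.45200844265867 [0.00900122 0.         0.         0.         0.        ]
{'time': 0.15, 'qpos': array([-1.44005571e+00,  2.86977548e-01,  1.57784155e+00,  1.86204231e-05,
        1.27858465e+00, -1.49991399e-01]), 'dq': array([ 0.00121254, -0.00217959, -0.00525082,  0.00209009,  0.00065262,
        0.00024563]), 'joint_efforts': array([ 2.85720329e-03, -4.06596959e+01, -2.93142933e+01, -1.71319498e-04,
        3.89400913e-03,  2.00626332e-06]), 'eef_pos': array([ 0.18698952, -0.64808216,  0.2442542 ]), 'tcp_rot': array([ 9.90164826e-01,  1.39902812e-01,  1.76288218e-05, -9.05420817e-04]), 'contact_force': array([ 0.44369295, -0.27100734, -0.87269716]), 'wrist_torque': array([-0.00527076, -0.01149941,  0.00925981]), 'finger_force': 0.0, 'opening': 0.995207848888061}
0.014
```

View pics/scene0.png

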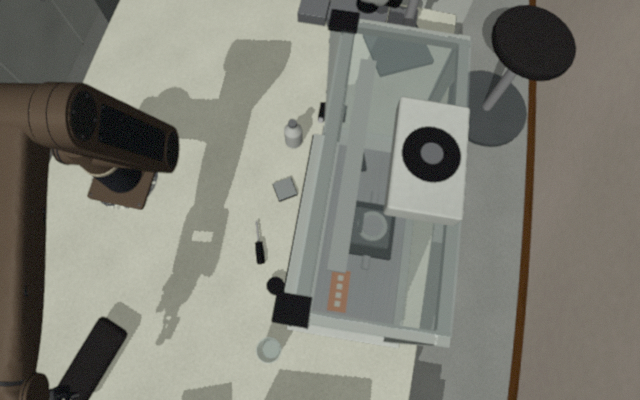

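View pics/top0.png

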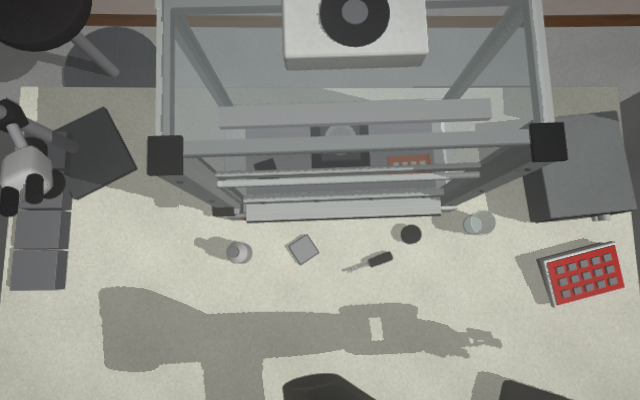

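The scene and top pictures show the lip as a light ledge, from (246,218) to (440,213) in top and from (318,135) to about (290,295) in scene. The clamp is at (222,210) in top and (324,110) in scene. I'll enlarge both.

Run:
```python
from h import *
t=cv2.imread('pics/top0.png');s=cv2.imread('pics/scene0.png')
a=cv2.resize(t[180:230,205:275],None,fx=5.7,fy=5.7,interpolation=cv2.INTER_CUBIC)
a2=cv2.resize(t[180:230,400:470],None,fx=5.7,fy=5.7,interpolation=cv2.INTER_CUBIC)
b=cv2.resize(s[90:150,285:355],None,fx=5.0,fy=5.0,interpolation=cv2.INTER_CUBIC)
b2=cv2.resize(s[240:300,265:335],None,fx=5,fy=5,interpolation=cv2.INTER_CUBIC)
o=np.zeros((590,800,3),np.uint8)
for im,x,y in((a,0,0),(a2,400,0),(b,0,288),(b2,400,288)): o[y:y+im.shape[0],x:x+im.shape[1]]=im[:590-y]
cv2.imwrite('pics/crop.png',o)
c=cam('top');d=cam('scene')
for uv in((246,220),(440,215)):print(onz(c,uv,.145))
for uv in((318,135),(290,295)):print(onz(d,uv,.145))
```

```text
[0.57419174 0.19015458 0.145     ]
[ 0.58310771 -0.28101463  0.145     ]
[0.58444968 0.19104215 0.145     ]
[ 0.60246088 -0.26120374  0.145     ]
```

View pics/crop.png

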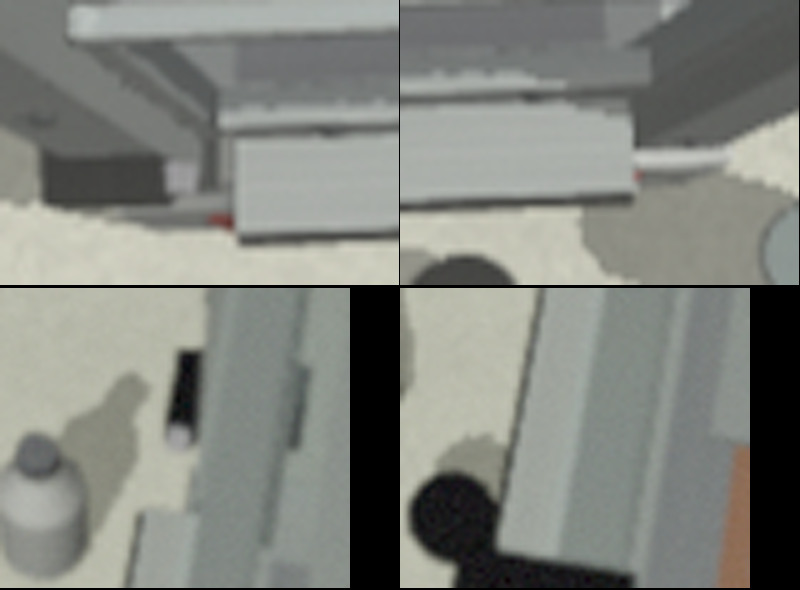

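Lip's front edge by ray cast: length 0.471 m (matches 470), yaw about 1.1°, middle near (0.579, -0.045). The clamp and pointer stand just left of the lip's left end. I'll move to the front of the lip with the gripper shut, then look from close by.

send_rows(moves="0 0 0 0.2 -0.2 -0.5 -1; 0 0 0 0.72 -0.83 -0.5 -1;0 0 0 0.72 -0.83 -0.5 -1;0 0 0 0.72 -0.83 -0.5 -1;0 0 0 0.72 -0.83 -0.5 -1")

```text
time: 0.88
eef_pos: [0.281, -0.4467, 0.3474]
tcp_rot: [0.99, 0.142, 0.001, 0.002]
contact_force: [0.2, 0.8, 0.4]
opening: 0.004
finger_force: 0.0
```

send_rows(moves="0 0 0 0.71 -0.83 0 -1;0 0 0 0.71 -0.83 0 -1;0 0 0 0.71 -0.83 0 -1;0 0 0 0.71 -0.83 0 -1;0 0 0 0.71 -0.83 0 -1")

```text
time: 1.5
eef_pos: [0.3704, -0.2494, 0.3452]
tcp_rot: [0.99, 0.141, -0.0, 0.0]
contact_force: [-0.5, -0.1, -0.3]
opening: -0.002
finger_force: 0.0
```

send_rows(moves="0 0 0.042 0.71 -0.83 0 -1;0 0 0.042 0.71 -0.83 0 -1;0 0 0.042 0.71 -0.83 0 -1;0 0 0.042 0.71 -0.83 0 -1;0 0 0.042 0.71 -0.83 0 -1")

```text
time: 2.12
eef_pos: [0.4611, -0.0509, 0.3448]
tcp_rot: [1.0, 0.01, -0.0, 0.0]
contact_force: [-1.0, -0.9, -0.7]
opening: -0.004
finger_force: 0.0
```

Run:
```python
from h import *
s=ctrl.get_state();print(s['time'],s['qpos'].round(4),s['eef_pos'],R.from_quat(s['tcp_rot']).as_matrix().round(3).tolist())
```

```text
2.125 [-3.2900e-01 -2.5780e-01  1.9478e+00 -5.0000e-04  1.4524e+00  1.2223e+00] [ 0.46113712 -0.05092271  0.34482165] [[1.0, 0.02, -0.001], [0.02, -1.0, -0.0], [-0.001, 0.0, -1.0]]
```

send_rows(moves="0 0.05 0 0 0 0 -1;0 0.1 0 0 0 0 -1;0 0.1 0 0 0 0 -1;0 0.1 0 0 0 0 -1;0 0.1 0 0 0 0 -1")

```text
time: 2.75
eef_pos: [0.4594, -0.0534, 0.3445]
tcp_rot: [0.951, 0.006, 0.308, -0.002]
contact_force: [0.3, -0.0, 0.2]
opening: -0.003
finger_force: 0.0
```

Run:
```python
from h import *
s=ctrl.get_state();print(s['time'],s['qpos'].round(4).tolist(),s['eef_pos'].tolist(),s['tcp_rot'].tolist())
c=cam('wrist','w1');print(c['E'].round(3).tolist())
```

```text
2.75 [-0.4841, -0.6248, 2.2725, 0.3486, 0.9561, 0.9498] [0.45943901926735364, -0.0533878846520306, 0.3445291117594248] [0.951257082325491, 0.006343183511174848, 0.30832992063723813, -0.0015451175917372867]
[[0.013, 0.949, -0.315, 0.446], [-1.0, 0.013, -0.003, -0.054], [0.001, 0.315, 0.949, 0.494], [0.0, 0.0, 0.0, 1.0]]
```

View pics/w1.png

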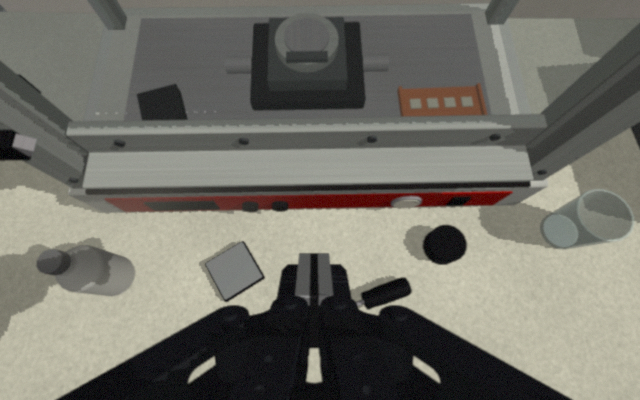

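The wrist picture shows the black strip's lower edge from (85,191) to (530,188) and the pointer tip by (35,145). Now I'll fit the arm's kinematics from the three poses to plan the horizontal push posture.

```bash
cat > kin.py <<'E'
from h import *
from scipy.optimize import least_squares
Q=[([-1.44005571,.286977548,1.57784155,0,1.27858465,-.149991],[.18698952,-.64808216,.2442542],[.990164826,.139902812,0,-.0009]),
([-.329,-.2578,1.9478,-.0005,1.4524,1.2223],[.46113712,-.05092271,.34482165],[1,.01,0,0]),
([-0.4841,-0.6248,2.2725,0.3486,0.9561,0.9498],[0.459439,-0.0533879,0.344529],[0.951257,0.0063432,0.3083299,-0.001545])]
# extended at import by data.txt lines "q6 pos3 quat4"
import os
if os.path.exists('data.txt'):
    for l in np.loadtxt('data.txt',ndmin=2): Q.append((l[:6],l[6:9],l[9:]))
S=[1,1,1,1,1,1]
def fk(q,p):
    h,L1,L2,d,o1,o2,ax=p;r=R.from_euler('z',q[0]);t=np.array([0,0,h])
    t=t+r.apply([ax,o1,0]);r=r*R.from_euler('y',q[1]);t=t+r.apply([0,0,L1]);r=r*R.from_euler('y',q[2]);t=t+r.apply([0,0,L2])
    r=r*R.from_euler('z',q[3])*R.from_euler('y',q[4]);t=t+r.apply([0,o2,d]);return t,r*R.from_euler('z',q[5])
def fit():
    f=lambda p:np.r_[np.concatenate([fk(q,p)[0]-x for q,x,_ in Q]),.001*(p[6])]
    s=least_squares(f,[.3,.43,.57,.3,.05,.05,0]);return s.x,abs(s.fun).max()
E
python3 - <<'E'
from kin import *
p,e=fit();print(p.round(4),e)
for q,x,r in Q:print(fk(q,p)[1].as_matrix().round(2).tolist(),R.from_quat(r).as_matrix().round(2).tolist())
E
```

```text
[ 0.224   0.4367  0.569   0.2337  0.1032 -0.0021 -0.0008] 0.0002523493159418619
[[-0.28, 0.96, -0.0], [0.96, 0.28, 0.0], [0.0, 0.0, -1.0]] [[0.96, 0.28, -0.0], [0.28, -0.96, 0.0], [0.0, -0.0, -1.0]]
[[-0.02, 1.0, -0.0], [1.0, 0.02, -0.0], [-0.0, -0.0, -1.0]] [[1.0, 0.02, 0.0], [0.02, -1.0, 0.0], [0.0, 0.0, -1.0]]
[[-0.01, 0.81, 0.59], [1.0, 0.01, 0.01], [-0.0, 0.59, -0.81]] [[0.81, 0.01, 0.59], [0.01, -1.0, 0.01], [0.59, 0.0, -0.81]]
```

```bash
cat >> kin.py <<'E'
LO=np.array([-2.77,-.9,.21,-1.53,.24,-2.84]);HI=np.array([2.77,2.22,2.48,4.67,2.81,2.84])
P,_=fit()
def FK(q):
    t,r=fk(q,P);return t,r*R.from_euler('z',-np.pi/2)
def tool(yaw,pitch=0,roll=0): # z forward at yaw, pitch up, x up at roll 0 (degrees)
    z=R.from_euler('zy',[yaw,-pitch],degrees=True)
    M=z.as_matrix()@np.array([[0,0,1],[0,-1,0],[1,0,0]]);return R.from_matrix(M)*R.from_euler('z',roll,degrees=True)
def ik(pos,rot,q0):
    f=lambda q:np.r_[FK(q)[0]-pos,.3*(FK(q)[1].inv()*rot).as_rotvec()]
    s=least_squares(f,np.clip(q0,LO+.01,HI-.01),bounds=(LO,HI));return s.x,np.linalg.norm(s.fun)
E
python3 - <<'E'
from kin import *
q0=np.array([-0.4841,-0.6248,2.2725,0.3486,0.9561,0.9498]);rng=np.random.default_rng(0)
print(FK(q0)[1].as_matrix().round(2).tolist())
for roll in(0,90,180,-90):
  for yaw in(-40,-30,-20,0,20,30,40):
    d=np.array([np.cos(np.radians(yaw+1)),np.sin(np.radians(yaw+1)),0]);rot=tool(yaw+1,0,roll)
    tip=np.array([.599,-.045,0]);best=None
    for k in range(8):
        q,e=ik(tip-.014*d+[0,0,.13],rot,q0 if k==0 else rng.uniform(LO,HI))
        if e<1e-3:
            qq=[q];ok=True
            for b,z in((.05,.12),(0,.2),(0,.3),(.05,.3)):
                q2,e2=ik(tip-(.014+b)*d+[0,0,z],rot,q);ok&=bool(e2<1e-3)
                qq.append(round(e2,4))
            if best is None or sum(qq[1:])<sum(best[1:]):best=qq
    print(roll,yaw,None if best is None else (best[0].round(2),best[1:]))
E
```

```text
[[-0.81, -0.01, 0.59], [-0.01, 1.0, 0.01], [-0.59, -0.0, -0.81]]
0 -40 (array([0.02, 0.34, 2.32, 3.9 , 1.21, 1.25]), [np.float64(0.0), np.float64(0.0), np.float64(0.0), np.float64(0.0)])
0 -30 (array([-0.08,  0.3 ,  2.4 ,  3.61,  1.16,  1.37]), [np.float64(0.0), np.float64(0.0), np.float64(0.0), np.float64(0.0039)])
0 -20 (array([-0.19,  0.26,  2.45,  3.29,  1.14,  1.51]), [np.float64(0.0245), np.float64(0.0), np.float64(0.0), np.float64(0.0318)])
0 0 (array([-0.44,  0.24,  2.47,  2.65,  1.19,  1.77]), [np.float64(0.0392), np.float64(0.008), np.float64(0.0006), np.float64(0.0468)])
0 20 (array([-0.62,  0.3 ,  2.39,  2.11,  1.32,  1.96]), [np.float64(0.0), np.float64(0.0), np.float64(0.0), np.float64(0.0)])
0 30 (array([-0.67,  0.35,  2.31,  1.89,  1.41,  2.03]), [np.float64(0.0), np.float64(0.0), np.float64(0.0), np.float64(0.0)])
0 40 (array([-0.69,  0.4 ,  2.22,  1.71,  1.49,  2.08]), [np.float64(0.0), np.float64(0.0), np.float64(0.0), np.float64(0.0)])
90 -40 (array([0.02, 0.34, 2.32, 3.9 , 1.21, 2.82]), [np.float64(0.0), np.float64(0.0), np.float64(0.0), np.float64(0.0)])
90 -30 
[... 1560 characters left out ...]
 np.float64(0.0), np.float64(0.0039)])
-90 -20 (array([-0.19,  0.26,  2.45,  3.29,  1.14, -0.06]), [np.float64(0.0245), np.float64(0.0), np.float64(0.0), np.float64(0.0318)])
-90 0 (array([-0.44,  0.24,  2.47,  2.65,  1.19,  0.2 ]), [np.float64(0.0392), np.float64(0.008), np.float64(0.0006), np.float64(0.0468)])
-90 20 (array([-0.62,  0.3 ,  2.39,  2.11,  1.32,  0.39]), [np.float64(0.0), np.float64(0.0), np.float64(0.0), np.float64(0.0)])
-90 30 (array([-0.67,  0.35,  2.31,  1.89,  1.41,  0.46]), [np.float64(0.0), np.float64(0.0), np.float64(0.0), np.float64(0.0)])
-90 40 (array([-0.69,  0.4 ,  2.22,  1.71,  1.49,  0.51]), [np.float64(0.0), np.float64(0.0), np.float64(0.0), np.float64(0.0)])
```

```bash
sed -i "s/'z',-np.pi\/2)/'z',np.pi\/2)/" kin.py
cat >> kin.py <<'E'
def path(q,pos,rot,n=12):
    from scipy.spatial.transform import Slerp
    t,r=FK(q);S=Slerp([0,1],R.concatenate([r,rot]));w=0;dm=0
    for a in np.linspace(0,1,n+1)[1:]:
        q2,e=ik(t+(pos-t)*a,S(a),q);w=max(w,e);dm=max(dm,abs(q2-q).max());q=q2
    return q,w,dm
E
python3 - <<'E'
from kin import *
q0=np.array([-0.4841,-0.6248,2.2725,0.3486,0.9561,0.9498])
for yaw in(25,31,40):
 for pos in([.5,-.1,.3],[.48,-.15,.3],[.5,-.1,.2]):
  q,w,dm=path(q0,np.array(pos),tool(yaw));print(yaw,pos,q.round(2),round(w,4),round(dm,2))
E
```

```text
25 [0.5, -0.1, 0.3] [-0.9  -0.26  2.48  1.71  1.39 -0.66] 0.0098 0.15
25 [0.48, -0.15, 0.3] [-1.03 -0.22  2.45  1.63  1.49 -0.66] 0.0027 0.16
25 [0.5, -0.1, 0.2] [-0.9   0.03  2.48  1.75  1.45 -0.95] 0.0287 0.18
31 [0.5, -0.1, 0.3] [-0.92 -0.21  2.44  1.64  1.48 -0.67] 0.0 0.16
31 [0.48, -0.15, 0.3] [-1.04 -0.16  2.4   1.57  1.58 -0.67] 0.0 0.17
31 [0.5, -0.1, 0.2] [-0.92  0.05  2.46  1.66  1.5  -0.94] 0.0176 0.18
40 [0.5, -0.1, 0.3] [-0.92 -0.11  2.36  1.54  1.61 -0.68] 0.0 0.17
40 [0.48, -0.15, 0.3] [-1.03 -0.06  2.31  1.47  1.69 -0.69] 0.0 0.19
40 [0.5, -0.1, 0.2] [-0.92  0.13  2.37  1.53  1.6  -0.93] 0.0024 0.19
```

```bash
cat >> kin.py <<'E'
def rows(pos,rot,s=None):
    s=s or ctrl.get_state();r=R.from_quat(s['tcp_rot'])
    q,w,dm=path(s['qpos'],np.array(pos),rot)
    print('turn',((r.inv()*rot).as_rotvec()/2/np.pi).round(4),'shift',(r.inv().apply(np.array(pos)-s['eef_pos'])/.2).round(4),'|',q.round(2),round(w,4),round(dm,2))
E
python3 - <<'E'
from kin import *
rows([.49,-.13,.3],tool(35))
E
```

```text
turn [ 0.0879  0.1456 -0.0446] shift [-0.0158  0.3858  0.2685] | [-0.99 -0.13  2.38  1.55  1.59 -0.67] 0.0 0.17
```

send_rows(moves="0.088 0.146 -0.045 -0.016 0.386 0.268 -1;0.088 0.146 -0.045 -0.016 0.386 0.268 -1;0.088 0.146 -0.045 -0.016 0.386 0.268 -1;0.088 0.146 -0.045 -0.016 0.386 0.268 -1;0.088 0.146 -0.045 -0.016 0.386 0.268 -1;0.088 0.146 -0.045 -0.016 0.386 0.268 -1;0.088 0.146 -0.045 -0.016 0.386 0.268 -1;0.088 0.146 -0.045 -0.016 0.386 0.268 -1;0.088 0.146 -0.045 -0.016 0.386 0.268 -1;0.088 0.146 -0.045 -0.016 0.386 0.268 -1")

```text
time: 4.05
eef_pos: [0.4908, -0.128, 0.3016]
tcp_rot: [0.673, 0.216, 0.675, -0.213]
contact_force: [0.0, 0.6, -0.1]
opening: -0.003
finger_force: 0.0
```

Run:
```python
from kin import *
s=ctrl.get_state();print(s['qpos'].round(3).tolist(),s['eef_pos'],R.from_quat(s['tcp_rot']).as_matrix().round(3).tolist())
import pickle
c=cam('wrist','w2');pickle.dump(c,open('w2.pkl','wb'));print(c['E'].round(3).tolist())
for z in(.09,.12,.14,.16):
  tip=np.array([.597,-.045,0]);d=np.array([np.cos(np.radians(35)),np.sin(np.radians(35)),0])
  for b in(.07,.05,0):rows(tip-(.014+b)*d+[0,0,z],tool(35),s)
```

```text
[-0.98, -0.097, 2.357, 1.557, 1.591, -0.695] [ 0.49075345 -0.12804459  0.30164591] [[-0.005, 0.578, 0.816], [0.003, -0.816, 0.578], [1.0, 0.006, 0.002]]
[[0.578, 0.241, -0.78, 0.385], [-0.816, 0.177, -0.55, -0.202], [0.005, 0.954, 0.299, 0.379], [0.0, 0.0, 0.0, 1.0]]
turn [-0.0008 -0.0003  0.0009] shift [-1.0586 -0.04    0.2512] | [-0.85  0.44  2.32  1.67  1.53 -1.19] 0.0 0.05
turn [-0.0008 -0.0003  0.0009] shift [-1.0588 -0.0395  0.3512] | [-0.8   0.45  2.31  1.72  1.51 -1.19] 0.0 0.05
turn [-0.0008 -0.0003  0.0009] shift [-1.0593 -0.0382  0.6012] | [-0.68  0.47  2.26  1.83  1.46 -1.17] 0.0 0.05
turn [-0.0008 -0.0003  0.0009] shift [-0.9086 -0.0391  0.2516] | [-0.85  0.35  2.34  1.67  1.52 -1.13] 0.0 0.04
turn [-0.0008 -0.0003  0.0009] shift [-0.9088 -0.0386  0.3516] | [-0.8   0.36  2.33  1.71  1.5  -1.12] 0.0 0.04
turn [-0.0008 -0.0003  0.0009] shift [-0.9093 -0.0374  0.6016] | [-0.68  0.39  2.28  1.82  1.45 -1.11] 0.0 0.04
turn [-0.0008 -0.0003  0.0009] shift [-0.8086 -0.0386  0.2518] | [-0.85  0.29  2.36  1.67  1.52 -1.08] 0.0 0.04
turn [-0.0008 -0.0003  0.0009] shift [-0.8088 -0.0381  0.3518] | [-0.8   0.3   2.34  1.71  1.5  -1.08] 0.0 0.04
turn [-0.0008 -0.0003  0.0009] shift [-0.8093 -0.0368  0.6018] | [-0.68  0.34  2.29  1.81  1.44 -1.07] 0.0 0.04
turn [-0.0008 -0.0003  0.0009] shift [-0.7086 -0.038   0.252 ] | [-0.85  0.24  2.36  1.66  1.51 -1.03] 0.0 0.03
turn [-0.0008 -0.0003  0.0009] shift [-0.7088 -0.0375  0.352 ] | [-0.8   0.25  2.35  1.71  1.49 -1.03] 0.0 0.03
turn [-0.0008 -0.0003  0.0009] shift [-0.7093 -0.0363  0.602 ] | [-0.68  0.29  2.29  1.81  1.42 -1.03] 0.0 0.04
```

View pics/w2.png

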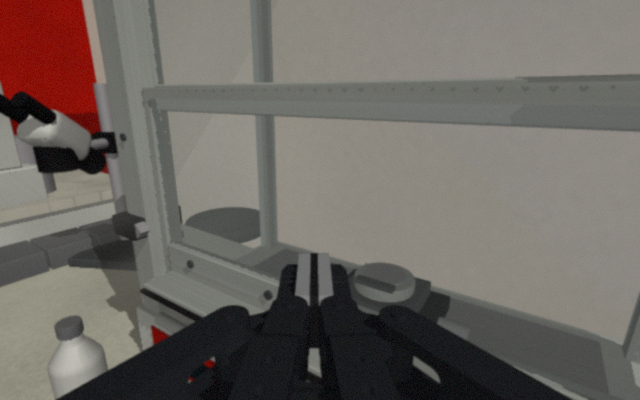

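The picture shows the clamp with the pointer's tip near (148,232) and the lip's left end near (143,290). I'll go down in front of the lip for the second view.

send_rows(moves="0 0 0 -0.25 -0.04 0.1 -1;0 0 0 -0.5 -0.04 0.2 -1;0 0 0 -0.75 -0.04 0.25 -1;0 0 0 -0.909 -0.039 0.252 -1;0 0 0 -0.909 -0.039 0.252 -1;0 0 0 -0.909 -0.039 0.252 -1")

```text
time: 4.85
eef_pos: [0.5285, -0.0931, 0.1203]
tcp_rot: [0.672, 0.216, 0.676, -0.213]
contact_force: [-0.1, -0.2, 0.7]
opening: -0.001
finger_force: 0.0
```

Run:
```python
from kin import *
import pickle
c=cam('wrist','w3');pickle.dump(c,open('w3.pkl','wb'));print(c['E'].round(3).tolist())
d=pickle.load(open('w2.pkl','rb'))
a=cv2.resize(d['image'][195:325,90:190],None,fx=4,fy=4,interpolation=cv2.INTER_CUBIC)
b=cv2.resize(c['image'][60:210,60:160],None,fx=4,fy=4,interpolation=cv2.INTER_CUBIC)
o=np.zeros((600,800,3),np.uint8);o[:520,:400]=a;o[:600,400:]=b
cv2.imwrite('pics/crop2.png',o[:,:,::-1])
```

```text
[[0.578, 0.24, -0.78, 0.423], [-0.816, 0.175, -0.55, -0.167], [0.005, 0.955, 0.297, 0.197], [0.0, 0.0, 0.0, 1.0]]
```

View pics/w3.png

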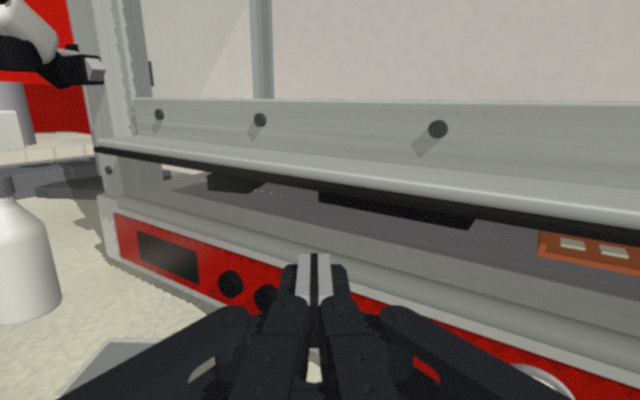

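View pics/crop2.png

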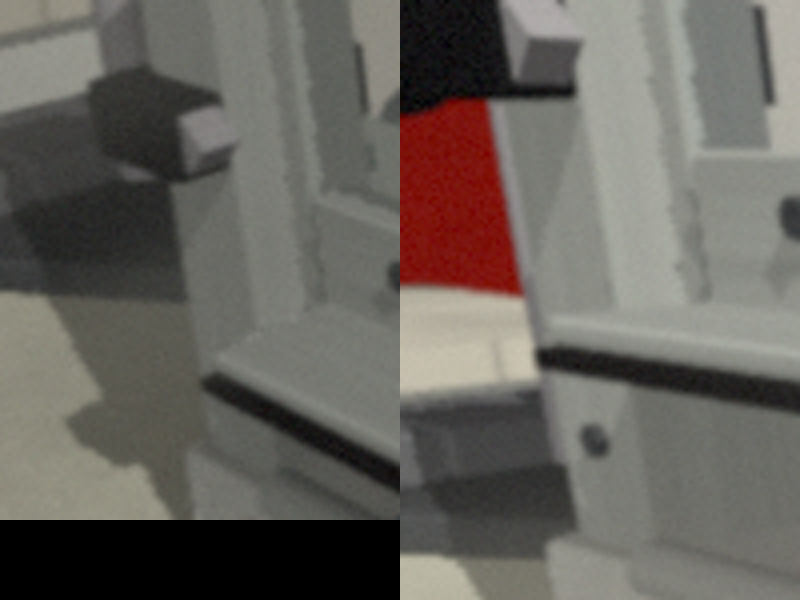

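Run:
```python
from kin import *
import pickle
c=pickle.load(open('w3.pkl','rb'));d=pickle.load(open('w2.pkl','rb'))
A=lambda x,y:(90+x/4-.4,195+y/4-.4)
B=lambda x,y:(60+(x-400)/4-.4,60+y/4-.4)
for n,a,b in(('lip end low front',A(205,386),B(540,370)),('lip end strip top',A(208,375),B(540,346)),('ptr right lo',A(236,145),B(578,75)),('ptr right hi',A(236,130),B(580,40)),('clamp lo right',A(185,181),B(575,97)),('ptr inner',A(190,150),B(527,82))):
  x,e=tri((d,a),(c,b));print(n,x.round(4),np.round(e,4))
o=[]
for cc,(u,v) in((d,(115,205)),(c,(80,45))):o.append(cv2.resize(cc['image'][v:v+50,u:u+45],None,fx=8.8,fy=8.8,interpolation=cv2.INTER_CUBIC))
o=np.clip(np.hstack(o).astype(float)*1.5,0,255).astype(np.uint8)
cv2.imwrite('pics/crop3.png',o[:,:,::-1]);print(o.shape)
```

```text
lip end low front [0.5725 0.1921 0.1451] [0.0001 0.0001]
lip end strip top [0.5713 0.1869 0.1513] [0.0002 0.0002]
ptr right lo [0.6007 0.2083 0.2123] [0.0009 0.0009]
ptr right hi [0.5986 0.2015 0.2199] [0.0002 0.0002]
clamp lo right [0.5893 0.2044 0.2067] [0.0064 0.0064]
ptr inner [0.5931 0.2203 0.2105] [0. 0.]
(440, 792, 3)
```

View pics/crop3.png

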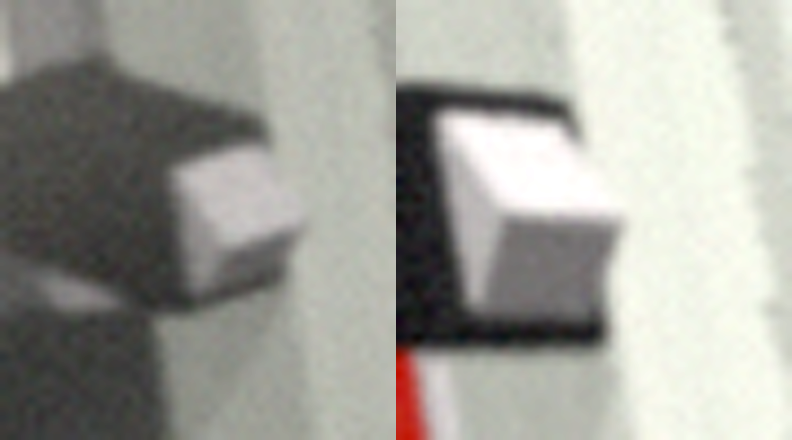

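The lip's corner comes out at z = 0.1451 (text: 0.145). The crop shows the pointer as a wedge whose tip ridge runs (222,248)–(303,222) on the left and (503,220)–(622,218) on the right.

Run:
```python
from kin import *
import pickle
c=pickle.load(open('w3.pkl','rb'));d=pickle.load(open('w2.pkl','rb'))
A=lambda x,y:(115+x/8.8-.45,205+y/8.8-.45)
B=lambda x,y:(80+(x-396)/8.8-.45,45+y/8.8-.45)
for a,b in((A(222,248),B(503,220)),(A(303,222),B(622,218))):
  x,e=tri((d,a),(c,b));print(x.round(4),np.round(e,4))
s=ctrl.get_state();print(s['eef_pos'],s['contact_force'])
v=np.array([np.cos(np.radians(35)),np.sin(np.radians(35)),0]);tip=np.array([.597,-.045,0])
rows(tip-.014*v+[0,0,.120],tool(35),s)
```

```text
[0.5838 0.195  0.2188] [0.0001 0.0001]
[0.5947 0.1932 0.2196] [0.0002 0.0002]
[ 0.52854301 -0.09328624  0.12056278] [-0.52763243  0.27438615  0.40549052]
turn [-0.0007 -0.0007  0.001 ] shift [-4.300e-03  2.000e-04  3.488e-01] | [-0.68  0.39  2.28  1.82  1.45 -1.11] 0.0 0.01
```

Pointer tip z ≈ 0.219, y = 0.194, which is 4 mm past the lip's end. The rise needed is about 74 mm. Inserting the fingers beneath the lip, then rising slowly to contact.

send_rows(moves="0 0 0 0 0 0.1 -1;0 0 0 0 0 0.2 -1;0 0 0 0 0 0.3 -1;0 0 0 0 0 0.35 -1;0 0 0 0 0 0.35 -1;0 0 0 0 0 0.35 -1")

```text
time: 5.65
eef_pos: [0.5849, -0.0525, 0.1192]
tcp_rot: [0.672, 0.215, 0.675, -0.214]
contact_force: [0.0, 0.2, -0.5]
opening: 0.002
finger_force: 0.0
```

send_rows(moves="0 0 0 0.01 0 0 -1;0 0 0 0.02 0 0 -1;0 0 0 0.03 0 0 -1;0 0 0 0.04 0 0 -1;0 0 0 0.04 0 0 -1")

```text
time: 6.28
eef_pos: [0.5851, -0.0522, 0.1269]
tcp_rot: [0.672, 0.215, 0.675, -0.214]
contact_force: [0.4, -0.4, -0.3]
opening: -0.0
finger_force: 0.0
```

send_rows(moves="0 0 0 0.01 0 0 -1;0 0 0 0.02 0 0 -1;0 0 0 0.03 0 0 -1;0 0 0 0.04 0 0 -1")

```text
time: 6.78
eef_pos: [0.585, -0.0522, 0.1349]
tcp_rot: [0.672, 0.215, 0.675, -0.214]
contact_force: [0.2, -0.4, 0.5]
opening: -0.004
finger_force: 0.0
```

send_rows(moves="0 0 0 0.01 0 0 -1;0 0 0 0.02 0 0 -1;0 0 0 0.03 0 0 -1;0 0 0 0.04 0 0 -1")

```text
time: 7.28
eef_pos: [0.585, -0.0522, 0.1426]
tcp_rot: [0.673, 0.214, 0.675, -0.214]
contact_force: [2.1, -0.1, -3.1]
opening: 0.002
finger_force: 1.7
```

send_rows(moves="0 0 0 0.02 0 0 -1;0 0 0 0.04 0 0 -1;0 0 0 0.06 0 0 -1;0 0 0 0.08 0 0 -1;0 0 0 0.1 0 0 -1;0 0 0 0.12 0 0 -1;0 0 0 0.14 0 0 -1;0 0 0 0.16 0 0 -1;0 0 0 0.18 0 0 -1;0 0 0 0.2 0 0 -1;0 0 0 0.21 0 0 -1;0 0 0 0.21 0 0 -1")

```text
time: 8.78
eef_pos: [0.5848, -0.0522, 0.1853]
tcp_rot: [0.672, 0.215, 0.676, -0.214]
contact_force: [1.1, 0.2, -1.5]
opening: -0.001
finger_force: 0.8
```

Run:
```python
from kin import *
import pickle
c=cam('wrist','w4');pickle.dump(c,open('w4.pkl','wb'))
s=ctrl.get_state();print(s['eef_pos'],s['contact_force'])
# predicted lower front edge end for different heights
for z in(.18,.19,.2,.21):print(z,proj(c,[[.5725,.1921,z],[.5787,-.0454,z]]).round(1).tolist())
print(proj(c,[[.5838,.195,.2188],[.5947,.1932,.2196]]).round(1).tolist())
g=cv2.resize(c['image'],(800,500),interpolation=cv2.INTER_CUBIC);cv2.imwrite('pics/w4b.png',g[:,:,::-1])
```

```text
[ 0.58475608 -0.05215579  0.18526754] [ 1.48386311  0.21446166 -1.28881236]
0.18 [[49.5, 205.0], [292.5, 299.4]]
0.19 [[46.6, 192.6], [292.1, 278.2]]
0.2 [[43.6, 180.0], [291.7, 256.2]]
0.21 [[40.6, 167.1], [291.3, 233.2]]
[[53.9, 153.2], [70.5, 150.7]]
```

View pics/w4b.png

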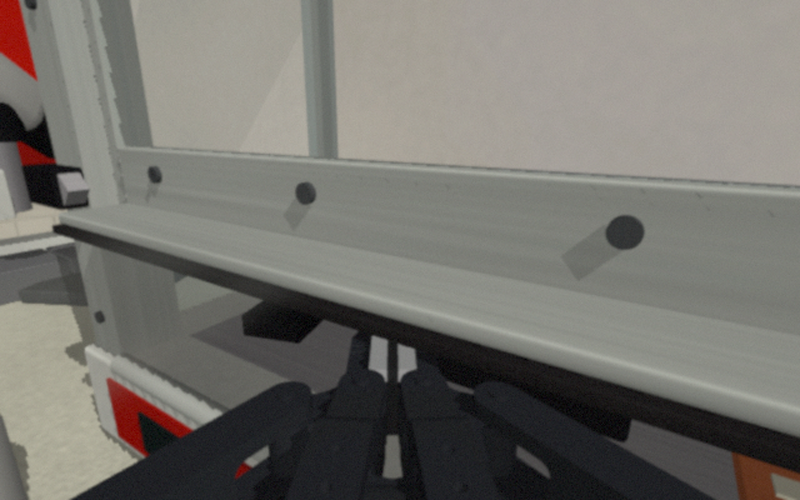

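The window has risen: the strip's low corner sits near (44,187), giving z ≈ 0.194. I'll measure it better along the strip's edge.

```bash
cat > lip.py <<'E'
from kin import *
import pickle,sys
def lipz(c,cols=range(50,125,6)):
    E0=np.array([.5725,.1921]);E1=np.array([.583,-.281]);out=[]
    g=cv2.cvtColor(c['image'],cv2.COLOR_RGB2GRAY).astype(float)
    n=np.array([-(E1-E0)[1],(E1-E0)[0],0])
    for u in cols:
        col=g[:,u-1:u+2].mean(1);r=np.arange(100,260);dk=np.diff(col)
        t=r[np.argmin(dk[r])]                       # bright ledge -> dark strip
        b=t+3+np.argmax(dk[t+3:t+22])            # dark -> brighter below
        z=[]
        for row in(t+.5,b+.5):
            o,d=ray(c,(u,row));k=(np.r_[E0,0]-o)@n/(d@n);z.append((o+k*d)[2])
        out.append((u,t,b,*np.round(z,4)))
    return out
E
python3 - <<'E'
from lip import *
for n in('w3.pkl','w4.pkl'):
    o=np.array(lipz(pickle.load(open(n,'rb')),range(110,200,8) if n[1]=='3' else range(50,125,6)));print(o)
E
```

```text
[[1.100e+02 1.470e+02 1.540e+02 1.519e-01 1.455e-01]
 [1.180e+02 1.480e+02 1.550e+02 1.522e-01 1.459e-01]
 [1.260e+02 1.490e+02 1.570e+02 1.525e-01 1.454e-01]
 [1.340e+02 1.510e+02 1.580e+02 1.518e-01 1.458e-01]
 [1.420e+02 1.520e+02 1.600e+02 1.521e-01 1.453e-01]
 [1.500e+02 1.530e+02 1.610e+02 1.523e-01 1.457e-01]
 [1.580e+02 1.540e+02 1.620e+02 1.525e-01 1.460e-01]
 [1.660e+02 1.560e+02 1.630e+02 1.520e-01 1.464e-01]
 [1.740e+02 1.570e+02 1.650e+02 1.522e-01 1.459e-01]
 [1.820e+02 1.580e+02 1.670e+02 1.524e-01 1.455e-01]
 [1.900e+02 1.590e+02 1.680e+02 1.526e-01 1.458e-01]
 [1.980e+02 1.610e+02 1.690e+02 1.521e-01 1.462e-01]]
[[5.000e+01 1.320e+02 1.380e+02 2.375e-01 2.333e-01]
 [5.600e+01 1.930e+02 2.050e+02 1.921e-01 1.818e-01]
 [6.200e+01 1.330e+02 1.370e+02 2.379e-01 2.352e-01]
 [6.800e+01 1.510e+02 1.640e+02 2.264e-01 2.172e-01]
 [7.400e+01 1.850e+02 1.950e+02 2.030e-01 1.954e-01]
 [8.000e+01 1.870e+02 1.970e+02 2.028e-01 1.953e-01]
 [8.600e+01 1.880e+02 1.990e+02 2.034e-01 1.953e-01]
 [9.200e+01 1.900e+02 2.010e+02 2.033e-01 1.953e-01]
 [9.800e+01 1.920e+02 2.030e+02 2.031e-01 1.953e-01]
 [1.040e+02 1.940e+02 2.050e+02 2.030e-01 1.953e-01]
 [1.100e+02 1.950e+02 2.070e+02 2.035e-01 1.953e-01]
 [1.160e+02 1.970e+02 2.090e+02 2.033e-01 1.953e-01]
 [1.220e+02 1.320e+02 1.450e+02 2.429e-01 2.357e-01]]
```

send_rows(moves="0 0 0 0.02 0 0 -1;0 0 0 0.04 0 0 -1;0 0 0 0.06 0 0 -1;0 0 0 0.075 0 0 -1;0 0 0 0.09 0 0 -1;0 0 0 0.1 0 0 -1;0 0 0 0.105 0 0 -1;0 0 0 0.11 0 0 -1;0 0 0 0.11 0 0 -1")

```text
time: 9.95
eef_pos: [0.5847, -0.0521, 0.2068]
tcp_rot: [0.672, 0.215, 0.675, -0.214]
contact_force: [0.7, 0.4, -3.6]
opening: -0.002
finger_force: 1.4
```

Run:
```python
from lip import *
c=cam('wrist','w5');pickle.dump(c,open('w5.pkl','wb'))
s=ctrl.get_state();print(s['eef_pos'],s['contact_force'])
print(np.array(lipz(c,range(70,125,6))))
w4=pickle.load(open('w4.pkl','rb'))
o=[cv2.resize(x['image'][v:v+50,u:u+45],None,fx=8.8,fy=8.8,interpolation=cv2.INTER_CUBIC) for x,u,v in((w4,38,125),(c,25,130))]
print(proj(c,[[.5838,.195,.2188],[.5947,.1932,.2196],[.5725,.1921,.2168]]).round(1))
cv2.imwrite('pics/crop4.png',np.clip(np.hstack(o)*1.4,0,255)[:,:,::-1])
```

```text
[ 0.58467141 -0.05215827  0.20684041] [ 0.19390388  0.33172914 -3.32565015]
[[ 70.     184.     194.       0.2244   0.2166]
 [ 76.     185.     196.       0.225    0.2166]
 [ 82.     187.     198.       0.2248   0.2166]
 [ 88.     189.     200.       0.2247   0.2166]
 [ 94.     190.     202.       0.2252   0.2166]
 [100.     192.     204.       0.2251   0.2166]
 [106.     194.     206.       0.2249   0.2166]
 [112.     196.     208.       0.2248   0.2166]
 [118.     198.     210.       0.2246   0.2166]
 [124.     199.     211.       0.2251   0.2173]]
[[ 60.  180.2]
 [ 76.1 177.1]
 [ 45.1 186. ]][ WARN:0@0.625] global loadsave.cpp:1063 imwrite_ Unsupported depth image for selected encoder is fallbacked to CV_8U.
```

View pics/crop4.png

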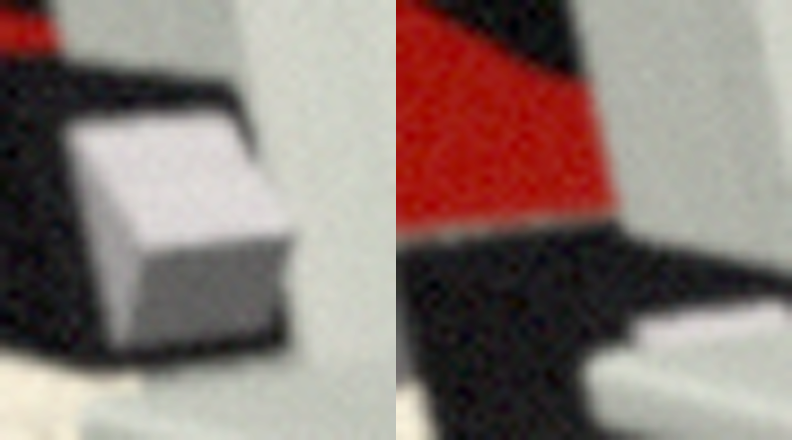

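The w4 ridge lies within 0.5 px of its predicted pixels, which confirms the pointer at z ≈ 0.2192. The lip is now at about 0.216, so it needs about 3 mm more.

send_rows(moves="0 0 0 0.005 0 0 -1;0 0 0 0.01 0 0 -1;0 0 0 0.013 0 0 -1;0 0 0 0.016 0 0 -1;0 0 0 0.016 0 0 -1;0 0 0 0.016 0 0 -1")

```text
time: 10.75
eef_pos: [0.5847, -0.0522, 0.21]
tcp_rot: [0.672, 0.215, 0.675, -0.214]
contact_force: [-1.2, 1.4, -2.8]
opening: -0.003
finger_force: 1.4
```

Run:
```python
from lip import *
c=cam('wrist','w6')
s=ctrl.get_state();print(s['eef_pos'],s['contact_force'])
o=np.array(lipz(c,range(70,125,4)));print(np.median(o[:,3:],0))
```

```text
[ 0.58468754 -0.05216314  0.21003154] [ 0.61173001  0.64595884 -2.99468018]
[0.22795 0.22   ]
```

Now at 0.2200 by the measure that reads about 0.0006 high, so level with the pointer. Lowering off the lip, then drawing back.

send_rows(moves="0 0 0 -0.02 0 0 -1;0 0 0 -0.05 0 0 -1;0 0 0 -0.08 0 0 -1;0 0 0 -0.08 0 -0.1 -1;0 0 0 -0.08 0 -0.25 -1;0 0 0 -0.08 0 -0.35 -1;0 0 0 -0.08 0 -0.4 -1;0 0 0 -0.08 0 -0.4 -1;0 0 0 -0.08 0 -0.4 -1")

```text
time: 11.92
eef_pos: [0.5197, -0.0982, 0.1936]
tcp_rot: [0.672, 0.215, 0.675, -0.214]
contact_force: [-0.5, -0.2, 0.5]
opening: -0.004
finger_force: 0.0
```

Run:
```python
from lip import *
c=cam('wrist','w7')
s=ctrl.get_state();print(s['time'],s['eef_pos'],s['contact_force'],abs(s['dq']).max())
o=np.array(lipz(c,range(104,200,6)));print(o)
```

```text
11.975 [ 0.5197162  -0.09801829  0.19363258] [ 0.51061627 -0.08305508  0.15163175] 0.0027056572369779474
[[1.040e+02 1.320e+02 1.350e+02 2.368e-01 2.339e-01]
 [1.100e+02 1.320e+02 1.350e+02 2.374e-01 2.346e-01]
 [1.160e+02 1.440e+02 1.580e+02 2.269e-01 2.135e-01]
 [1.220e+02 1.450e+02 1.520e+02 2.268e-01 2.203e-01]
 [1.280e+02 1.460e+02 1.530e+02 2.267e-01 2.203e-01]
 [1.340e+02 1.470e+02 1.530e+02 2.266e-01 2.212e-01]
 [1.400e+02 1.480e+02 1.550e+02 2.265e-01 2.202e-01]
 [1.460e+02 1.480e+02 1.550e+02 2.272e-01 2.211e-01]
 [1.520e+02 1.490e+02 1.560e+02 2.271e-01 2.211e-01]
 [1.580e+02 1.500e+02 1.580e+02 2.270e-01 2.202e-01]
 [1.640e+02 1.510e+02 1.580e+02 2.269e-01 2.211e-01]
 [1.700e+02 1.520e+02 1.590e+02 2.268e-01 2.211e-01]
 [1.760e+02 1.530e+02 1.600e+02 2.267e-01 2.210e-01]
 [1.820e+02 1.530e+02 1.610e+02 2.274e-01 2.210e-01]
 [1.880e+02 1.540e+02 1.620e+02 2.273e-01 2.210e-01]
 [1.940e+02 1.930e+02 1.980e+02 1.967e-01 1.925e-01]]
```

```bash
python3 -c "
from plant import ctrl
print(ctrl.sign_off())"
```

```text
the job is handed in; nothing more can be done
None
```

The window's lip now stands about 75 mm up at z ≈ 0.220 m, within about 1 mm of the pointer tip (0.219 m); the fingers are drawn back clear of it, nothing was gripped, and the job was handed in at about 12 s on the robot's clock.

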